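Put a desk lamp base back into service: battery, lock, five clicks, on

TASK

Put the embroidery lamp back into service: push the blue battery pack along its dock until it is fully home, swing the orange lock lever a quarter turn clockwise until it snaps into its locked detent behind the pack, then turn the steel brightness dial clockwise to the fifth click from its zero stop, never going beyond the fifth, and last flip the green toggle switch away from you to on. Do the four steps in this order, let go of everything, and leave the phone, the red spool and the brass tin where they are.

Things in the scene. Friction and masses are not known exactly. Their poses are not given: they have to be found in the camera images.
- lamp: Fixed aluminium lamp base, plate 200 mm (x) by 400 mm (y), 14 mm thick. Origin at desk level, 5 mm left of the plate's middle; x points away from the robot, y left, z up; small yaw. Heights below are over the desk. Two thin goose-necks rise at the rear corners (x=85, y=167 and -177 mm) to z=285, leaning to the rear and outwards.
- dock_home (a point): Where the pack's centre is when home (lamp frame x=30, y=-100, z=28 mm). The dock is a channel along the lamp's x, between rails 59 mm apart with tops at z=26 mm (x=-90 to 70), ending at a stop with its face at x=70, top z=36.
- pack_center (a point): Centre of the loose blue battery pack, 80 x 56 x 28 mm (x, y, z), about 0.3 kg, lying in the dock on the plate, top at z=42 mm. Starts 45 to 75 mm short of home; slides along the lamp's +x until its front meets the stop. Its rear face is 40 mm behind this point.
- lock (a joint): Angle of the orange lock lever, rad: 0 = open, pointing towards the robot beside the dock; 1.571 = locked, a quarter turn clockwise from above, lying across the dock 4 mm behind the home pack (it runs into a pack that is not home). A detent holds it at either end (about 0.06 N m, 1.1 N at the peg, to get over the hump half-way); past the middle it snaps into the locked detent by itself.
- lock_pivot (a point): Axis of the lock lever (lamp frame x=-20, y=-155 mm), at the blade's mid-height, z=34 mm. The peg circles it at 55 mm; the blade is 12 mm wide, z=31 to 38.
- lock_peg (a point): Mid-height of the round upright orange peg at the end of the lock lever, 12 mm diameter, standing 32 mm over the blade: z=38 to 70 mm, this point at z=54. Push it sideways or pinch it from above.
- dial (a joint): Angle of the steel dial, rad, growing clockwise from above. Click stops every 0.5236 (30 deg); zero stop at 0, last click 4.189. Starts on click 0, 1, 2 or 3; the fifth click is 2.618. About 0.06 N m (1.6 N at the peg) takes it over the hump half-way between clicks; it then snaps to the next click by itself.
- dial_axis (a point): Dial's axis at its top face (lamp frame x=-10, y=100, z=33 mm). Disc 94 mm across, with a red line from the middle to the peg; around it a black skirt 132 mm across, top z=22 mm, with a tick per click: the zero tick is red and wider, the others white.
- dial_peg (a point): Mid-height of the round upright black finger peg on the dial, 12 mm diameter, 38 mm from the axis, z=33 to 66 mm, this point at z=51. Its direction from the axis, counterclockwise from the lamp's x, is 225 deg (red tick) minus the dial's angle; at the fifth click 75 deg.
- switch (a joint): Angle of the toggle switch, rad: 0 = off, leaning towards the robot; 1.0 = on, leaning away (lamp's +x). It stays where it is left; 1 to 2 N at the ball moves it.
- switch_tip (a point): Centre of the green ball, 26 mm diameter, at the toggle's end, 60 mm from its pivot (lamp frame x=50, y=-20, z=36 mm). Off: x=21, z=89; upright z=96; on: x=79, z=89 mm. Below it a black block 70 x 50 mm, top z=39.
- phone_mid (a point): Centre of a loose black phone, 150 x 74 x 9 mm, lying flat on the desk to the right of the lamp base: leave alone.
- spool_mid (a point): Centre of a loose red thread spool, 40 mm diameter, 50 mm tall, standing to the left of the lamp base: leave alone.
- tin_mid (a point): Centre of a loose round brass needle tin, 62 mm diameter, 40 mm tall, standing on the left: leave alone.
Things that resemble listed ones, but are neither listed nor needed, are in the scene too. Of the things like the part that bears pack_center, leave any that is pink, purple or turquoise; of the rest the larger one is meant.

How it is judged:
By the outcome, as a careful person would: the job done as asked, in the order asked, and still so for the second after the job is handed in, with the robot touching nothing.
It also fails if it takes over 58 s, if anything falls off the work surface, if the arm or the gripper's body presses on something with over 40 N, if the wrist force passes 120 N, or if a joint passes its speed limit or range.

ROBOT

A 7-joint arm with a two-finger parallel gripper is mounted at the origin on the work surface. World frame = base frame: x ahead of the robot, y to its left, z up, the work surface at z = 0. Lengths are in m, angles in rad, forces in N, time in s.
With the tool pointing down it reaches from about 0.425 to 0.925 m from the base axis. Payload 6.8 kg.
Tool frame: the origin (TCP) lies on the mounting face of the last link; the fingertips stand 173 mm ahead of it and the grasp point (between the pads) lies 155 mm ahead of it; y points along the fingers, x is the direction in which the jaws open and shut, and the axes are right-handed (so a half turn about y gives the same grasp; the last joint's range is limited). The gripper opens to 85 mm and grips with 20 to 120 N. Pads are 22 mm wide; open, the fingers measure 114 mm over their backs; the gripper's body (76 mm by 85 mm) begins 54 mm behind the grasp point. The pads swing forward as they close: fully open they stand 13 mm farther back than shut.
Start: joints at [1.11, 0.477, 0.022, 1.555, -0.011, 1.109, -0.083], TCP at [0.233, -0.633, 0.405] pointing down, gripper open.
Joint ranges: [-2.96, 2.96], [-0.34, 2.1], [-1.41, 1.46], [0.24, 2.44], [-1.37, 4.51], [0.17, 1.92], [-2.96, 2.96]. Speed limits (rad/s): [2.39, 2.39, 3.14, 3.14, 3.14, 3.14, 3.14].

INTERFACE

Orientations are given as a rotation vector (axis times angle).
In Python, from bench import r gives the robot as it stands.
- The arm moves only by the tool step_arm, never from a script. Its arguments are lists of equal length, an entry for each row: "xyz": the shift along the tool's x, y, z scaled (see below), a list of three; "rotation": the turn, a rotation vector about the tool's x, y, z scaled (see below), a list of three. A call has 1 to 20 rows; each row is the pose to reach, as a shift and turn from the pose measured when the call began, along the tool's axes at that moment; what a row does not reach only later rows make up. The controller multiplies each number of a shift by 30 cm and each number of a turn by 90 degrees. A row lasts 1/8 s, in which the tool goes at most 62.5 mm and 10.7 degrees, less where a joint would pass 70% of its speed; a pose out of reach is approached as far as the arm can. A call with a number of a shift or a turn outside -1 to 1 is refused whole. A call with a gripper value outside its range is refused whole. "grip" is the closure, from 0 (fully open) to 1 (shut), set as the call begins (left out, the last holds). The fingers move at their own pace and stop on an object; "force" is the grip in N (left out, the last holds). Time passes only in rows, so rows that repeat a pose let the fingers close. It gives the time, the measured TCP pose, the force and the opening at its end, in the units of the state.
- r.get_obs(): the state, without advancing time (a new reading comes with each control period).
- r.grab_frame(name): name is "scene" or "top"; returns a dict with "pixels" (400x640x3 uint8, red, green, blue), "fx", "fy", "cx", "cy" (pixels), "position" and "attitude" of the camera in the world. Camera axes: x right, y down, z forward; pixel columns grow to the right and rows downward; lengths in m; the calibration is good to about 2 mm. A picture is of the moment at which its call begins. There is no depth.
- r.hand_in(): hands the job in, once; it reports no verdict.
The state is a dict: "clock": time; "joints": joint angles; "qvel": joint speeds; "tau": joint torques, N m; "tcp_pos": TCP position; "orientation": TCP orientation; "contact_force": force on the tool from outside, world axes, zero at the start; "moment": the same for the moment, N m; "grip_width": finger opening in m.
Only numpy, scipy, OpenCV 4.12 (cv2) and the standard library are available. Lean on these libraries where they do the work, as an engineer would, in place of code of your own. Each camera call takes 0.05 s, during which the arm holds its last target.

## Working session

There is one attempt and no reset: what is moved stays moved. The work goes in short steps, Python scripts to look and compute and a tool call to move; the robot and the scene stay as the last step left them, time stands still between calls to the robot, and variables do not carry over. Pictures are saved under pics/ and viewed, and the job is handed in when it is done.

Besides the shell and the picture viewer there is one more tool, called as name(argument=value, ...), one argument or row to a line, values as JSON. step_arm: Moves the arm, as the interface text tells. Its arguments: {"type":"object","properties":{"xyz":{"type":"array"},"rotation":{"type":"array"},"grip":{"type":"number"},"force":{"type":"number"}},"required":["xyz","rotation"]}

```bash
ls; mkdir -p pics; cat > h.py <<'E'
import numpy as np, cv2
from scipy.spatial.transform import Rotation as R
from bench import r
np.set_printoptions(precision=4,suppress=True)
E
python3 - <<'E'
from h import *
o=r.get_obs()
for k,v in o.items(): print(k,v)
import pickle
for n in ["scene","top"]:
    f=r.grab_frame(n)
    cv2.imwrite(f"pics/{n}0.png",f["pixels"][:,:,::-1])
    pickle.dump(f,open(f"{n}0.pkl","wb"))
    print(n,{k:v for k,v in f.items() if k!="pixels"})
E
```

```text
pics
clock 0.0
joints [ 1.1099  0.4778  0.0223  1.5565 -0.0115  1.1093 -0.0831]
qvel [ 0.0001  0.0006  0.0007 -0.0013  0.0009  0.0018 -0.001 ]
tau [ -0.0004 -59.6465   1.6074 -28.1199   0.0124   0.0095  -0.    ]
tcp_pos [ 0.2331 -0.6332  0.4037]
orientation [-1.3547  0.9467 -0.9441]
contact_force [-0.3142  0.2821 -0.4084]
moment [ 0.0118 -0.02    0.0145]
grip_width 0.0856415677532395
scene {'fx': 433.132174509796, 'fy': 433.132174509796, 'cx': 316.5901725552553, 'cy': 206.25646759913516, 'position': array([1.0828, 0.6741, 0.8697]), 'attitude': array([-0.7946, -2.5466,  1.1092])}
top {'fx': 458.5078069517039, 'fy': 458.5078069517039, 'cx': 324.0730779285205, 'cy': 209.95864072692916, 'position': array([ 0.47  , -0.0038,  1.1192]), 'attitude': array([-2.1437,  2.1883, -0.0905])}
```

View pics/scene0.png

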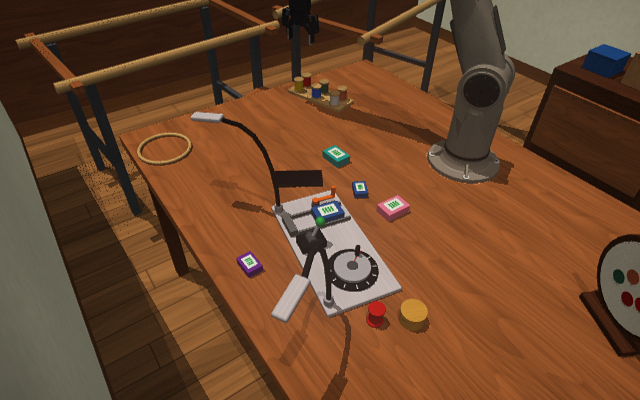

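View pics/top0.png

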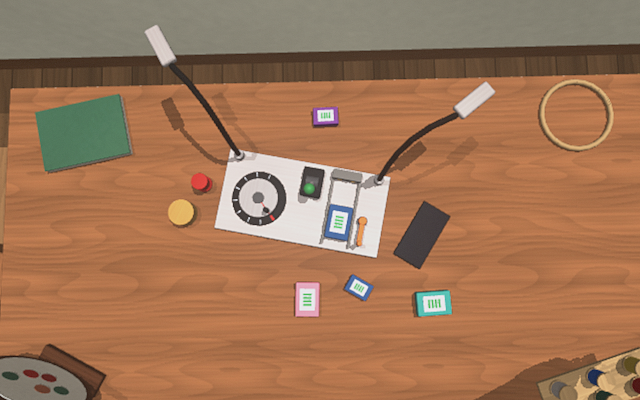

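```bash
python3 - <<'E'
from h import *
o=r.get_obs()
print(R.from_rotvec(o["orientation"]).as_matrix())
import cv2
im=cv2.imread("pics/top0.png")
c=cv2.resize(im[0:300,130:530],(800,600),interpolation=cv2.INTER_CUBIC)
cv2.imwrite("pics/top0c.png",c)
E
```

```text
[[ 0.3455 -0.0007  0.9384]
 [-0.9384  0.0015  0.3455]
 [-0.0016 -1.     -0.0001]]
```

View pics/top0c.png

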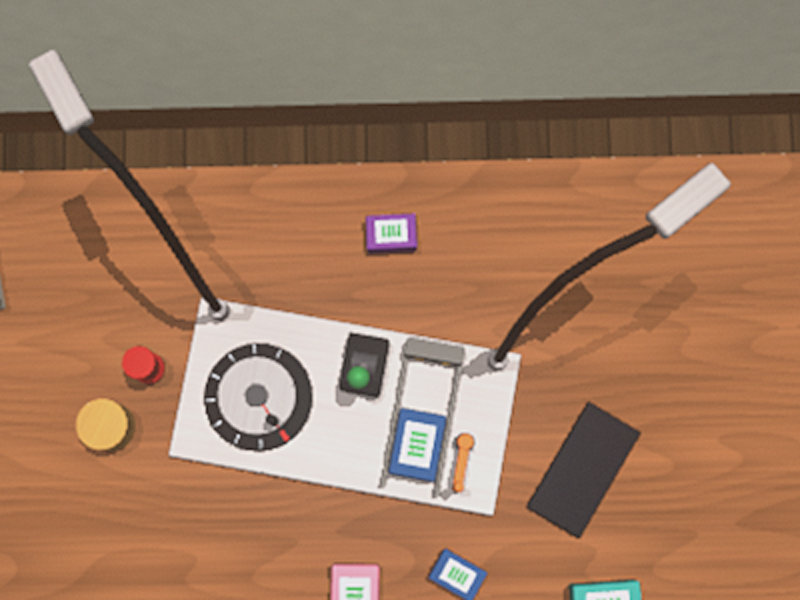

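```bash
python3 - <<'E'
from h import *
im=cv2.imread("pics/top0.png")
c=cv2.resize(im[140:265,205:400],(780,500),interpolation=cv2.INTER_CUBIC)
for i in range(0,780,80): cv2.putText(c,str(205+i//4),(i,10),0,0.35,(0,255,255),1);cv2.line(c,(i,12),(i,18),(0,255,255),1)
for j in range(0,500,80): cv2.putText(c,str(140+j//4),(0,j+4),0,0.35,(0,255,255),1)
cv2.imwrite("pics/top0d.png",c)
im=cv2.imread("pics/scene0.png")
c=cv2.resize(im[180:320,260:410],(750,700)[:1]+(600,) if 0 else (640,597),interpolation=cv2.INTER_CUBIC)
cv2.imwrite("pics/scene0d.png",c)
E
```

```text
(no output)
```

View pics/top0d.png

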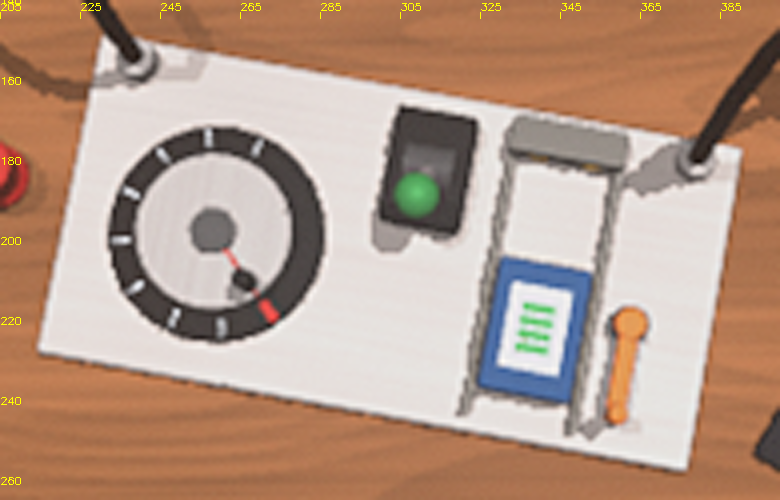

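View pics/scene0d.png

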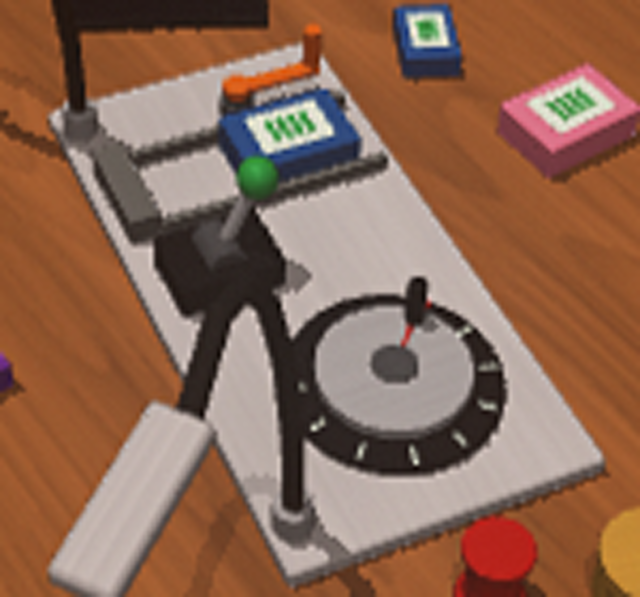

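```bash
cat >> h.py <<'E'
def proj(f,P):
    Rc=R.from_rotvec(f["attitude"]).as_matrix()
    c=(np.atleast_2d(P)-f["position"])@Rc
    return np.c_[f["fx"]*c[:,0]/c[:,2]+f["cx"], f["fy"]*c[:,1]/c[:,2]+f["cy"]]
def ray(f,uv,z):
    Rc=R.from_rotvec(f["attitude"]).as_matrix()
    d=Rc@np.array([(uv[0]-f["cx"])/f["fx"],(uv[1]-f["cy"])/f["fy"],1.])
    return f["position"]+d*(z-f["position"][2])/d[2]
def l2w(L,p):
    L2=np.atleast_2d(p)/1000.
    c,s=np.cos(p_yaw(L)),np.sin(p_yaw(L))
    return np.c_[L[0]+c*L2[:,0]-s*L2[:,1],L[1]+s*L2[:,0]+c*L2[:,1],L2[:,2]]
def p_yaw(L): return L[2]
def w2l(L,P):
    c,s=np.cos(L[2]),np.sin(L[2]); d=np.asarray(P)[:2]-np.array(L[:2])
    return np.array([c*d[0]+s*d[1],-s*d[0]+c*d[1]])*1000
E
python3 - <<'E'
from h import *
import pickle
from scipy.optimize import least_squares
ft=pickle.load(open("top0.pkl","rb"));fs=pickle.load(open("scene0.pkl","rb"))
t=[((100,195,14),(230.8,149.2)),((100,-205,14),(390.5,177.5)),((-100,-205,14),(377,257.5)),((-100,195,14),(214.5,228)),((-10,100,33),(258,197.5))]
s=[((100,-205,14),(272.2,208.1)),((-100,195,14),(401.3,288.3)),((100,195,14),(329.1,316)),((-100,-205,14),(332.7,190.6)),((-10,100,33),(352.6,265.1))]
for sel in ((1,1),(1,0),(0,1)):
    def res(L):
        return np.concatenate([ (proj(f,l2w(L,[a for a,b in q]))-np.array([b for a,b in q])).ravel() for f,q,u in ((ft,t,sel[0]),(fs,s,sel[1])) if u])
    S=least_squares(res,[0.47,0,0]); print(S.x,np.degrees(S.x[2]),S.fun.reshape(-1,2).round(1).tolist())
    if sel==(1,1): L=S.x; np.save("L.npy",L)
print("pack top",w2l(L,ray(ft,(338,222.3),.042)), "rear edge mid",w2l(L,ray(ft,(205+525/4,140+395/4),.042)),"front",w2l(L,ray(ft,(205+547/4,140+265/4),.042)))
print("dial peg top",w2l(L,ray(ft,(205+246/4,140+279/4),.066))-[-10,100])
print("lock peg top",w2l(L,ray(ft,(205+616/4,140+412/4),.070)),w2l(L,ray(ft,(205+630/4,140+322/4),.038)))
print("ball",w2l(L,ray(ft,(205+415/4,140+193/4),.089)))
for n,uv,z in (("phone",(422,235),.009),("spool",(200,182),.05),("tin",(181,213),.04),("smallblue",(359,288),.02)):
    p=ray(ft,uv,z);print(n,p,w2l(L,p))
print("home",l2w(L,[30,-100,28]),"dialaxis",l2w(L,[-10,100,33]),"lockpivot",l2w(L,[-20,-155,34]),"sw",l2w(L,[50,-20,36]))
E
```

```text
[ 0.5967  0.0664 -0.1996] -11.438337318259045 [[-0.8, -0.6], [0.1, -0.6], [-0.2, 0.7], [-0.9, 0.5], [-0.0, 0.6], [-1.7, -1.7], [1.4, -0.4], [-1.3, -0.2], [0.1, -1.4], [-0.2, 1.0]]
[ 0.5969  0.0655 -0.2004] -11.48241836264801 [[-0.4, -0.8], [0.5, -0.6], [0.1, 0.6], [-0.5, 0.3], [0.3, 0.4]]
[ 0.5966  0.0676 -0.199 ] -11.402719858565556 [[-1.5, -1.4], [1.8, -0.1], [-0.9, 0.2], [0.3, -1.2], [0.1, 1.3]]
pack top [-33.725  -98.3603] rear edge mid [ -72.5142 -101.1205] front [   5.2303 -100.3938]
dial peg top [-26.1867 -30.5224]
lock peg top [ -73.7776 -153.6854] [ -18.9665 -154.5422]
ball [ 27.3488 -19.2636]
phone [ 0.5114 -0.2258  0.009 ] [ -25.5871 -303.307 ]
spool [0.6459 0.3009 0.05  ] [  1.7314 239.631 ]
tin [0.5741 0.3486 0.04  ] [-78.0333 272.116 ]
smallblue [ 0.3888 -0.0699  0.02  ] [-176.7574 -174.7672]
home [[ 0.6062 -0.0376  0.028 ]] dialaxis [[0.6067 0.1664 0.033 ]] lockpivot [[ 0.5463 -0.0816  0.034 ]] sw [[0.6417 0.0368 0.036 ]]
```

```bash
cat >> h.py <<'E'
L=np.load("L.npy") if __import__("os").path.exists("L.npy") else None
TIP=0.173
def tip(o=None):
    o=o or r.get_obs(); M=R.from_rotvec(o["orientation"]).as_matrix()
    t=o["tcp_pos"]+TIP*M[:,1]
    yaw=np.degrees(np.arctan2(M[1,0],M[0,0])-L[2])
    return t,yaw,M,o
def show():
    t,yaw,M,o=tip(); print("clk",o["clock"],"tip lamp mm",w2l(L,t).round(1),"z",(t[2]*1000).round(1),"yawL",yaw.round(1),"F",o["contact_force"].round(1),"w",round(o["grip_width"]*1000,1),"q",o["joints"].round(2))
def plan(tg,o=None):
    """tg: list of (x,y,z,yaw) in lamp mm/deg for the fingertip; prints scaled shift & rot"""
    t,yaw,M,o=tip(o)
    M1=None
    for x,y,z,a in tg:
        th=np.radians(a)+L[2]
        X=np.array([np.cos(th),np.sin(th),0]);Y=np.array([0,0,-1.]);M1=np.c_[X,Y,np.cross(X,Y)]
        p=l2w(L,[x,y,z])[0]-TIP*Y
        d=M.T@(p-o["tcp_pos"])/0.3
        rv=R.from_matrix(M.T@M1).as_rotvec()/(np.pi/2)
        print([*d.round(3)],[*rv.round(3)])
E
python3 - <<'E'
from h import *
show()
plan([(-105,-100,130,90),(-120,-330,160,10)])
plan([(-110,-300,150,10)])
print(l2w(L,[(-105,-100,130),(-110,-300,150)]))
E
```

```text
clk 0.1 tip lamp mm [-217.7 -757.5] z 230.8 yawL -58.3 F [-0.3  0.2  0.1] w 85.3 q [ 1.11  0.48  0.02  1.56 -0.01  1.11 -0.08]
[np.float64(-1.669), np.float64(0.339), np.float64(1.47)] [np.float64(-0.001), np.float64(-1.648), np.float64(-0.0)]
[np.float64(-1.043), np.float64(0.238), np.float64(1.025)] [np.float64(-0.001), np.float64(-0.759), np.float64(-0.001)]
[np.float64(-1.11), np.float64(0.271), np.float64(1.106)] [np.float64(-0.001), np.float64(-0.759), np.float64(-0.001)]
[[ 0.4739 -0.0108  0.13  ]
 [ 0.4294 -0.2059  0.15  ]]
```

step_arm(
  xyz=[
    [-0.85, 0.1, 0.8],
    [-0.85, 0.1, 0.8],
    [-0.85, 0.1, 0.8],
    [-0.85, 0.1, 0.8],
    [-0.85, 0.1, 0.8],
    [-0.85, 0.1, 0.8],
    [-0.85, 0.1, 0.8],
    [-0.85, 0.1, 0.8],
    [-0.85, 0.1, 0.8],
  ],
  rotation=[
    [0, -0.75, 0],
    [0, -0.75, 0],
    [0, -0.75, 0],
    [0, -0.75, 0],
    [0, -0.75, 0],
    [0, -0.75, 0],
    [0, -0.75, 0],
    [0, -0.75, 0],
    [0, -0.75, 0],
  ],
  grip=1,
)

```text
clock: 1.23
tcp_pos: [0.3699, -0.3115, 0.3741]
orientation: [-1.569, 0.034, -0.032]
contact_force: [0.1, 0.7, 0.2]
grip_width: 0.0004
```

```bash
python3 - <<'E'
from h import *
show()
plan([(-110,-100,110,90),(-110,-100,24,90)])
E
```

```text
clk 1.225 tip lamp mm [-147.6 -415.1] z 201.1 yawL 9.0 F [0.1 0.7 0.2] w 0.4 q [ 0.87  0.22 -0.34  2.01  0.09  0.92  0.44]
[np.float64(0.288), np.float64(0.305), np.float64(1.018)] [np.float64(-0.001), np.float64(-0.9), np.float64(0.0)]
[np.float64(0.288), np.float64(0.591), np.float64(1.018)] [np.float64(-0.001), np.float64(-0.9), np.float64(0.0)]
```

step_arm(
  xyz=[
    [0.29, 0.3, 0.99],
    [0.29, 0.3, 0.99],
    [0.29, 0.3, 0.99],
    [0.29, 0.3, 0.99],
    [0.29, 0.3, 0.99],
    [0.29, 0.3, 0.99],
    [0.29, 0.3, 0.99],
    [0.29, 0.3, 0.99],
    [0.29, 0.3, 0.99],
    [0.29, 0.3, 0.99],
  ],
  rotation=[
    [0, -0.9, 0],
    [0, -0.9, 0],
    [0, -0.9, 0],
    [0, -0.9, 0],
    [0, -0.9, 0],
    [0, -0.9, 0],
    [0, -0.9, 0],
    [0, -0.9, 0],
    [0, -0.9, 0],
    [0, -0.9, 0],
  ],
)

```text
clock: 2.48
tcp_pos: [0.4693, -0.0187, 0.2844]
orientation: [-1.296, -1.058, 1.058]
contact_force: [-0.2, 0.6, 1.4]
grip_width: 0.0002
```

```bash
python3 - <<'E'
from h import *
show()
plan([(-110,-100,50,90),(-110,-100,24,90)])
f=r.grab_frame("scene"); 
c=cv2.resize(f["pixels"][120:320,240:480,::-1],(720,600),interpolation=cv2.INTER_CUBIC)
t=tip()[0]; u=proj(f,t)[0]; print(u,"crop",(u-[240,120])*3)
cv2.imwrite("pics/s1.png",c)
E
```

```text
clk 2.475 tip lamp mm [-108.2 -108.4] z 111.4 yawL 89.8 F [-0.2  0.6  1.4] w 0.2 q [ 0.53  0.4  -0.73  2.1   0.38  0.77  0.92]
[np.float64(0.029), np.float64(0.205), np.float64(0.007)] [np.float64(-0.001), np.float64(-0.002), np.float64(0.001)]
[np.float64(0.028), np.float64(0.291), np.float64(0.007)] [np.float64(-0.001), np.float64(-0.002), np.float64(0.001)]
[351.7352 182.4962] crop [335.2055 187.4885]
```

View pics/s1.png

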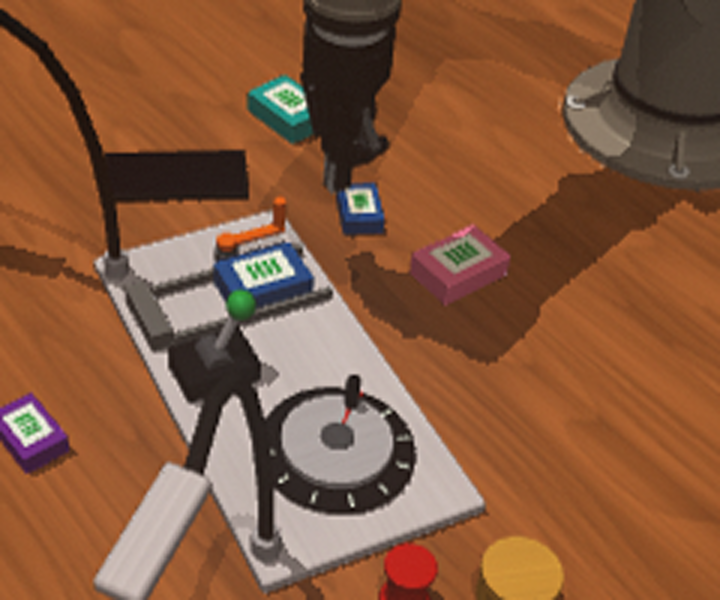

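step_arm(
  xyz=[
    [0.028, 0.15, 0.007],
    [0.028, 0.29, 0.007],
    [0.028, 0.29, 0.007],
    [0.028, 0.29, 0],
    [0.028, 0.29, -0.05],
    [0.028, 0.29, -0.08],
    [0.028, 0.29, -0.11],
    [0.028, 0.29, -0.14],
    [0.028, 0.29, -0.17],
    [0.028, 0.29, -0.2],
    [0.028, 0.29, -0.23],
    [0.028, 0.29, -0.25],
    [0.028, 0.29, -0.25],
  ],
  rotation=[
    [0, 0, 0],
    [0, 0, 0],
    [0, 0, 0],
    [0, 0, 0],
    [0, 0, 0],
    [0, 0, 0],
    [0, 0, 0],
    [0, 0, 0],
    [0, 0, 0],
    [0, 0, 0],
    [0, 0, 0],
    [0, 0, 0],
    [0, 0, 0],
  ],
)

```text
clock: 4.15
tcp_pos: [0.5453, -0.0255, 0.1974]
orientation: [-1.297, -1.06, 1.057]
contact_force: [-0.5, 0.1, -0.4]
grip_width: 0.0002
```

```bash
python3 - <<'E'
from h import *
show()
plan([(-25,-100,24,90),(-20,-100,24,90)])
E
```

```text
clk 4.15 tip lamp mm [-32.1 -99.9] z 24.4 yawL 89.8 F [-0.5  0.1 -0.4] w 0.2 q [ 0.41  0.63 -0.61  1.98  0.55  0.7   0.82]
[np.float64(0.001), np.float64(0.001), np.float64(-0.024)] [np.float64(0.0), np.float64(-0.002), np.float64(0.001)]
[np.float64(0.001), np.float64(0.001), np.float64(-0.04)] [np.float64(0.0), np.float64(-0.002), np.float64(0.001)]
```

Creep the last ~10 mm in small increments to the stop.

step_arm(
  xyz=[
    [0, 0, -0.015],
    [0, 0, -0.025],
    [0, 0, -0.033],
    [0, 0, -0.033],
    [0, 0, -0.033],
  ],
  rotation=[
    [0, 0, 0],
    [0, 0, 0],
    [0, 0, 0],
    [0, 0, 0],
    [0, 0, 0],
  ],
)

```text
clock: 4.78
tcp_pos: [0.5552, -0.0276, 0.1975]
orientation: [-1.298, -1.061, 1.057]
contact_force: [0.1, -0.5, -0.4]
grip_width: -0.0001
```

```bash
python3 - <<'E'
from h import *
show()
f=r.grab_frame("scene"); 
c=cv2.resize(f["pixels"][170:290,260:420,::-1],(800,600),interpolation=cv2.INTER_CUBIC)
cv2.imwrite("pics/s2.png",c)
E
```

```text
clk 4.775 tip lamp mm [-21.8 -99.9] z 24.5 yawL 89.8 F [ 0.1 -0.5 -0.4] w -0.1 q [ 0.41  0.65 -0.61  1.96  0.55  0.71  0.83]
```

View pics/s2.png

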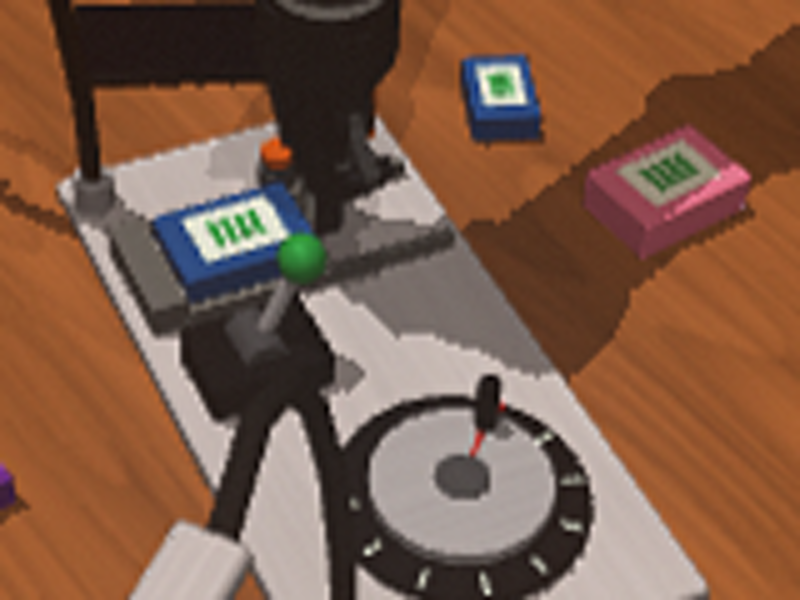

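step_arm(
  xyz=[
    [0, 0, -0.008],
    [0, 0, -0.014],
    [0, 0, -0.014],
  ],
  rotation=[
    [0, 0, 0],
    [0, 0, 0],
    [0, 0, 0],
  ],
)

```text
clock: 5.2
tcp_pos: [0.5573, -0.0278, 0.1971]
orientation: [-1.294, -1.056, 1.061]
contact_force: [-10.7, 1.3, 7.4]
grip_width: -0.0004
```

```bash
python3 - <<'E'
from h import *
show()
f=r.grab_frame("scene"); 
c=cv2.resize(f["pixels"][190:260,260:350,::-1],(770,600),interpolation=cv2.INTER_CUBIC)
cv2.imwrite("pics/s3.png",c)
E
```

```text
clk 5.2 tip lamp mm [ -20.7 -100. ] z 24.1 yawL 89.9 F [-10.7   1.3   7.4] w -0.4 q [ 0.4   0.65 -0.61  1.95  0.55  0.72  0.83]
```

View pics/s3.png

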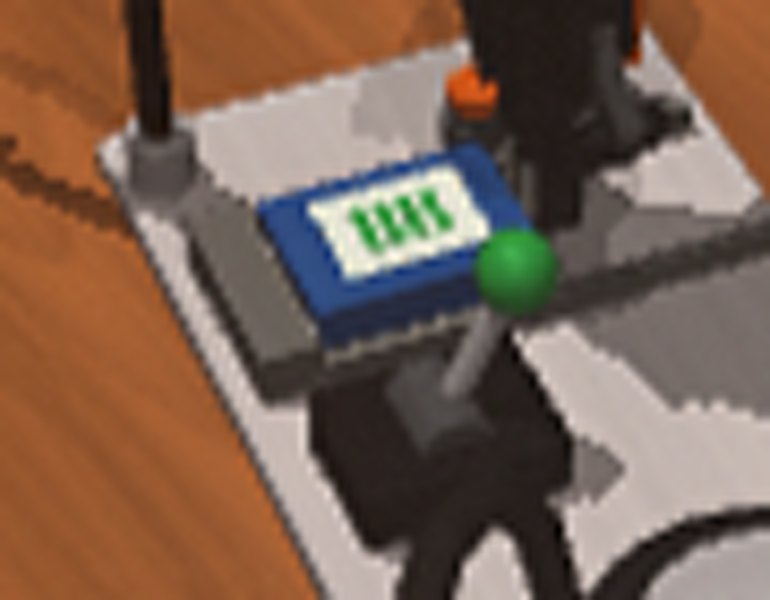

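```bash
python3 - <<'E'
from h import *
plan([(-40,-100,24,90),(-60,-100,95,90),(-75,-155,95,90),(-75,-155,45,90)])
E
```

```text
[np.float64(0.0), np.float64(0.0), np.float64(0.067)] [np.float64(-0.003), np.float64(-0.001), np.float64(0.0)]
[np.float64(-0.0), np.float64(-0.236), np.float64(0.134)] [np.float64(-0.003), np.float64(-0.001), np.float64(0.0)]
[np.float64(-0.183), np.float64(-0.236), np.float64(0.184)] [np.float64(-0.003), np.float64(-0.001), np.float64(0.0)]
[np.float64(-0.183), np.float64(-0.069), np.float64(0.183)] [np.float64(-0.003), np.float64(-0.001), np.float64(0.0)]
```

step_arm(
  xyz=[
    [0, 0, 0.06],
    [0, -0.1, 0.12],
    [0, -0.24, 0.14],
    [-0.18, -0.24, 0.184],
    [-0.183, -0.24, 0.184],
    [-0.183, -0.24, 0.184],
  ],
  rotation=[
    [0, 0, 0],
    [0, 0, 0],
    [0, 0, 0],
    [0, 0, 0],
    [0, 0, 0],
    [0, 0, 0],
  ],
)

```text
clock: 6.0
tcp_pos: [0.4928, -0.0708, 0.2696]
orientation: [-1.295, -1.057, 1.06]
contact_force: [-0.1, 0.7, 0.5]
grip_width: -0.0001
```

step_arm(
  xyz=[
    [0, 0, 0],
    [0, 0, 0],
    [0, 0, 0],
    [0, 0, 0],
  ],
  rotation=[
    [0, 0, 0],
    [0, 0, 0],
    [0, 0, 0],
    [0, 0, 0],
  ],
  grip=0.68,
)

```text
clock: 6.5
tcp_pos: [0.4929, -0.0705, 0.2695]
orientation: [-1.295, -1.057, 1.06]
contact_force: [-0.1, 0.1, 0.9]
grip_width: 0.0275
```

```bash
python3 - <<'E'
from h import *
show()
plan([(-75,-155,44,90)])
for n in ("scene","top"):
    f=r.grab_frame(n); 
    p=l2w(L,[(-75,-155,70)]); t=tip()[0]; print(n,proj(f,p),proj(f,t))
    if n=="scene": a,b=f["pixels"][165:255,270:390,::-1],"s4"
    else: a,b=f["pixels"][175:265,290:410,::-1],"t4"
    cv2.imwrite(f"pics/{b}.png",cv2.resize(a,(800,600),interpolation=cv2.INTER_CUBIC))
E
```

```text
clk 6.5 tip lamp mm [ -75.1 -154.6] z 96.5 yawL 89.9 F [-0.1  0.1  0.9] w 27.5 q [ 0.59  0.47 -0.7   2.05  0.43  0.77  1.  ]
[np.float64(-0.001), np.float64(0.175), np.float64(0.001)] [np.float64(-0.002), np.float64(-0.002), np.float64(0.0)]
scene [[333.0339 186.9197]] [[333.4887 179.7843]]
top [[359.4764 243.6317]] [[360.1078 243.4158]]
```

View pics/s4.png

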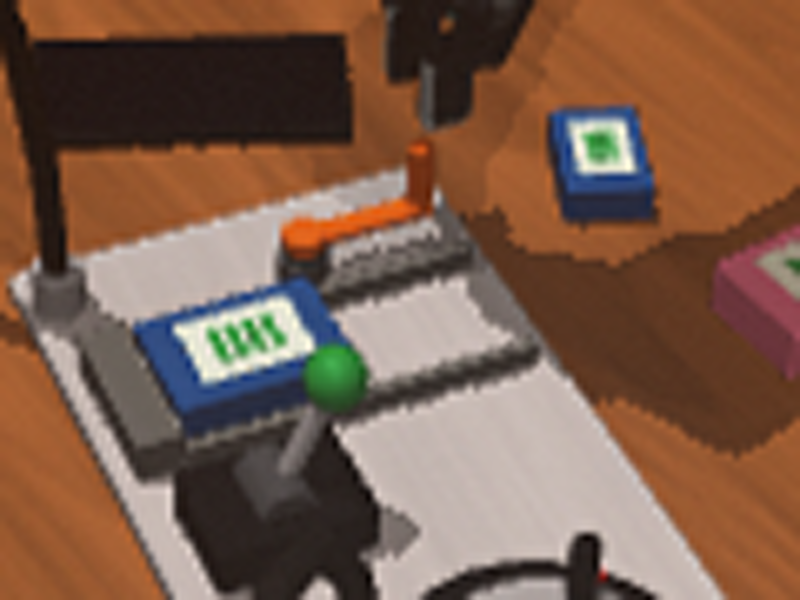

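View pics/t4.png

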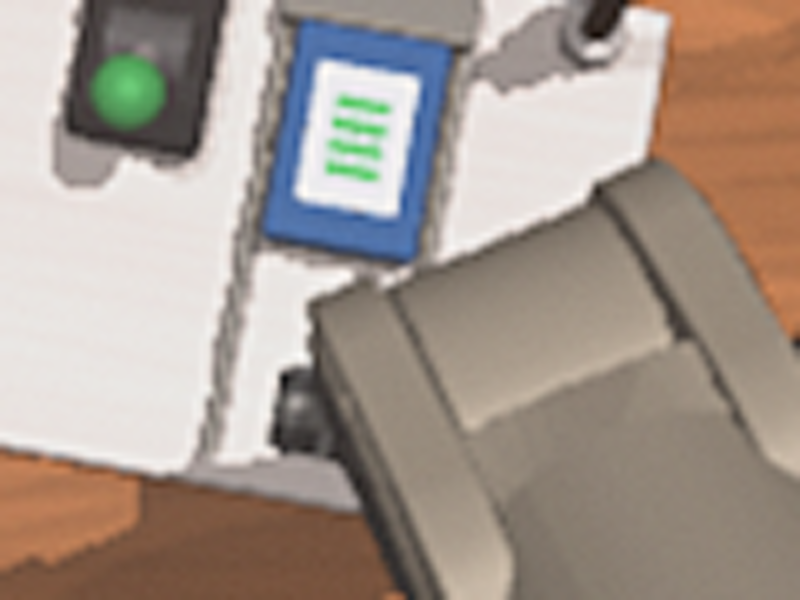

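step_arm(
  xyz=[
    [0, 0.09, 0],
    [0, 0.17, 0],
    [0, 0.175, 0],
    [0, 0.175, 0],
  ],
  rotation=[
    [0, 0, 0],
    [0, 0, 0],
    [0, 0, 0],
    [0, 0, 0],
  ],
)

```text
clock: 7.1
tcp_pos: [0.493, -0.0704, 0.2175]
orientation: [-1.295, -1.058, 1.06]
contact_force: [-1.0, 0.2, 0.1]
grip_width: 0.0273
```

```bash
python3 - <<'E'
from h import *
show()
a=np.radians(np.arange(9,91,9))
plan([(-20-55*np.cos(t),-155+55*np.sin(t),45,90-np.degrees(t)) for t in a])
f=r.grab_frame("scene"); a,b=f["pixels"][165:255,270:390,::-1],"s5"
cv2.imwrite(f"pics/{b}.png",cv2.resize(a,(800,600),interpolation=cv2.INTER_CUBIC))
E
```

```text
clk 7.1 tip lamp mm [ -75.  -154.5] z 44.5 yawL 89.9 F [-1.   0.2  0.1] w 27.3 q [ 0.53  0.55 -0.64  2.08  0.52  0.68  0.92]
[np.float64(0.028), np.float64(-0.002), np.float64(-0.0)] [np.float64(-0.002), np.float64(0.098), np.float64(0.0)]
[np.float64(0.056), np.float64(-0.002), np.float64(-0.007)] [np.float64(-0.002), np.float64(0.198), np.float64(0.0)]
[np.float64(0.082), np.float64(-0.002), np.float64(-0.018)] [np.float64(-0.002), np.float64(0.298), np.float64(0.0)]
[np.float64(0.107), np.float64(-0.002), np.float64(-0.033)] [np.float64(-0.002), np.float64(0.398), np.float64(-0.0)]
[np.float64(0.129), np.float64(-0.002), np.float64(-0.052)] [np.float64(-0.002), np.float64(0.498), np.float64(-0.0)]
[np.float64(0.147), np.float64(-0.002), np.float64(-0.074)] [np.float64(-0.002), np.float64(0.598), np.float64(-0.0)]
[np.float64(0.162), np.float64(-0.002), np.float64(-0.098)] [np.float64(-0.002), np.float64(0.698), np.float64(-0.001)]
[np.float64(0.174), np.float64(-0.002), np.float64(-0.125)] [np.float64(-0.002), np.float64(0.798), np.float64(-0.001)]
[np.float64(0.18), np.float64(-0.002), np.float64(-0.153)] [np.float64(-0.002), np.float64(0.898), np.float64(-0.001)]
[np.float64(0.183), np.float64(-0.002), np.float64(-0.181)] [np.float64(-0.002), np.float64(0.998), np.float64(-0.001)]
```

View pics/s5.png

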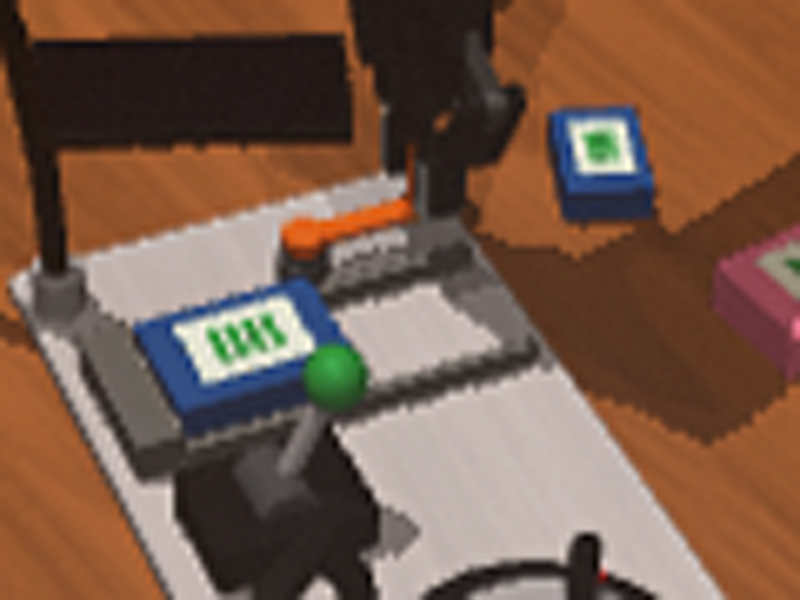

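step_arm(
  xyz=[
    [0.028, -0.01, 0],
    [0.056, -0.015, -0.007],
    [0.082, -0.015, -0.018],
    [0.107, -0.015, -0.033],
    [0.129, -0.015, -0.052],
    [0.147, -0.015, -0.074],
    [0.162, -0.015, -0.098],
    [0.174, -0.015, -0.125],
    [0.18, -0.015, -0.153],
    [0.183, -0.015, -0.181],
    [0.183, -0.015, -0.181],
    [0.183, -0.015, -0.181],
  ],
  rotation=[
    [0, 0.1, 0],
    [0, 0.2, 0],
    [0, 0.3, 0],
    [0, 0.4, 0],
    [0, 0.5, 0],
    [0, 0.6, 0],
    [0, 0.7, 0],
    [0, 0.8, 0],
    [0, 0.9, 0],
    [0, 1.0, 0],
    [0, 1.0, 0],
    [0, 1.0, 0],
  ],
)

```text
clock: 8.65
tcp_pos: [0.5572, -0.0275, 0.2227]
orientation: [-1.564, 0.158, -0.155]
contact_force: [0.0, 0.2, 0.5]
grip_width: 0.0272
```

```bash
python3 - <<'E'
from h import *
show()
plan([(-20,-100,100,0),(-20+5,-100,49,0)])
for n in ("scene","top"):
    f=r.grab_frame(n)
    if n=="scene": a,b=f["pixels"][165:255,270:390,::-1],"s6"
    else: a,b=f["pixels"][175:265,290:410,::-1],"t6"
    cv2.imwrite(f"pics/{b}.png",cv2.resize(a,(800,600),interpolation=cv2.INTER_CUBIC))
E
```

```text
clk 8.65 tip lamp mm [-20.4 -99.6] z 49.7 yawL 0.0 F [0.  0.2 0.5] w 27.2 q [ 0.14  0.54 -0.25  1.96  0.21  0.67 -0.45]
[np.float64(-0.0), np.float64(-0.168), np.float64(-0.0)] [np.float64(-0.001), np.float64(0.0), np.float64(-0.001)]
[np.float64(0.017), np.float64(0.002), np.float64(-0.001)] [np.float64(-0.001), np.float64(0.0), np.float64(-0.001)]
```

View pics/s6.png

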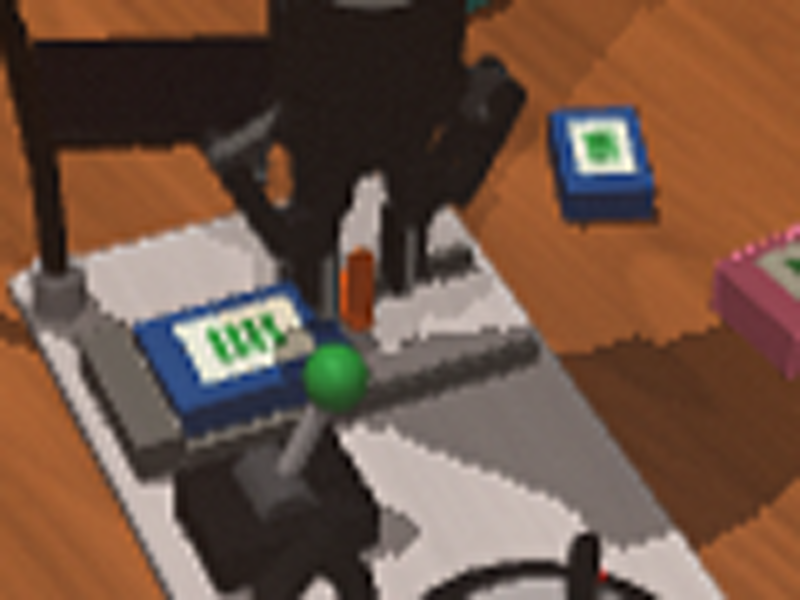

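step_arm(
  xyz=[
    [0.02, 0, 0],
    [0.03, 0, 0],
    [0.03, 0, 0],
  ],
  rotation=[
    [0, 0, 0],
    [0, 0, 0],
    [0, 0, 0],
  ],
)

```text
clock: 9.12
tcp_pos: [0.5657, -0.0294, 0.2223]
orientation: [-1.564, 0.16, -0.155]
contact_force: [-2.5, -0.5, 1.9]
grip_width: 0.0276
```

step_arm(
  xyz=[
    [-0.03, 0, 0],
    [-0.03, -0.1, 0],
    [-0.03, -0.25, 0],
    [-0.03, -0.3, 0],
    [-0.03, -0.3, 0],
  ],
  rotation=[
    [0, 0, 0],
    [0, 0, 0],
    [0, 0, 0],
    [0, 0, 0],
    [0, 0, 0],
  ],
)

```text
clock: 9.75
tcp_pos: [0.5572, -0.0278, 0.313]
orientation: [-1.564, 0.158, -0.156]
contact_force: [-0.6, 0.4, -1.3]
grip_width: 0.0274
```

```bash
python3 - <<'E'
from h import *
show()
a=np.radians(225)
plan([(-10+38*np.cos(a),100+38*np.sin(a),130,135),(-10+38*np.cos(a),100+38*np.sin(a),130,85)])
f=r.grab_frame("scene"); print(proj(f,l2w(L,[(-20,-100,38),(-20,-100,70)])))
a,b=f["pixels"][165:255,270:390,::-1],"s7"
cv2.imwrite(f"pics/{b}.png",cv2.resize(a,(800,600),interpolation=cv2.INTER_CUBIC))
E
```

```text
clk 9.75 tip lamp mm [ -20.3 -100. ] z 140.0 yawL -0.0 F [-0.6  0.4 -1.3] w 27.4 q [ 0.17  0.41 -0.29  1.91  0.15  0.85 -0.4 ]
[np.float64(-0.056), np.float64(0.034), np.float64(0.578)] [np.float64(-0.001), np.float64(-1.5), np.float64(0.0)]
[np.float64(-0.056), np.float64(0.034), np.float64(0.578)] [np.float64(-0.001), np.float64(-0.945), np.float64(-0.0)]
[[323.1185 212.3477]
 [323.3823 203.876 ]]
```

View pics/s7.png

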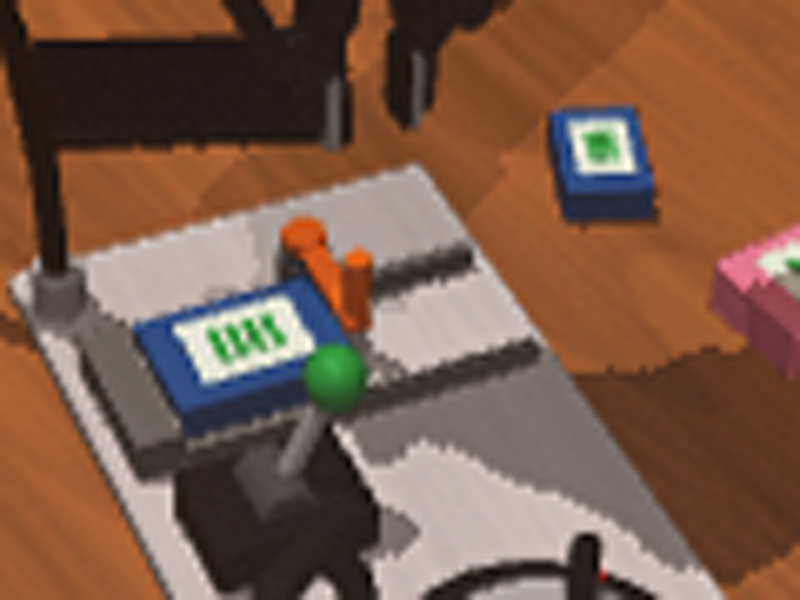

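step_arm(
  xyz=[
    [-0.02, 0.03, 0.2],
    [-0.04, 0.03, 0.4],
    [-0.056, 0.03, 0.58],
    [-0.056, 0.03, 0.58],
    [-0.056, 0.03, 0.58],
    [-0.056, 0.03, 0.58],
    [-0.056, 0.03, 0.58],
    [-0.056, 0.03, 0.58],
    [-0.056, 0.03, 0.58],
  ],
  rotation=[
    [0, -0.11, 0],
    [0, -0.22, 0],
    [0, -0.33, 0],
    [0, -0.44, 0],
    [0, -0.55, 0],
    [0, -0.66, 0],
    [0, -0.77, 0],
    [0, -0.88, 0],
    [0, -0.95, 0],
  ],
)

```text
clock: 10.92
tcp_pos: [0.5741, 0.1457, 0.3008]
orientation: [-1.321, -1.0, 1.008]
contact_force: [-0.0, -1.0, -0.5]
grip_width: 0.0273
```

step_arm(
  xyz=[
    [0, 0, 0],
    [0, 0, 0],
    [0, 0, 0],
    [0, 0, 0],
    [0, 0, 0],
    [0, 0, 0],
  ],
  rotation=[
    [0, -0.11, 0],
    [0, -0.22, 0],
    [0, -0.33, 0],
    [0, -0.44, 0],
    [0, -0.55, 0],
    [0, -0.55, 0],
  ],
)

```text
clock: 11.68
tcp_pos: [0.5736, 0.1454, 0.2988]
orientation: [-0.861, -1.622, 1.628]
contact_force: [-0.5, -1.0, -0.2]
grip_width: 0.0272
```

```bash
python3 - <<'E'
from h import *
show()
a=np.radians(225)
plan([(-10+38*np.cos(a),100+38*np.sin(a),85,135),(-10+38*np.cos(a),100+38*np.sin(a),42,135)])
f=r.grab_frame("scene"); print((proj(f,l2w(L,[(-36.9,73.1,33),(-36.9,73.1,66)]))-[300,220])*6.66)
a,b=f["pixels"][220:310,300:420,::-1],"s8"
cv2.imwrite(f"pics/{b}.png",cv2.resize(a,(800,600),interpolation=cv2.INTER_CUBIC))
E
```

```text
clk 11.675 tip lamp mm [-40.   72.8] z 125.8 yawL 135.1 F [-0.5 -1.  -0.2] w 27.2 q [ 0.27  0.61 -0.85  1.81  0.54  0.98  1.36]
[np.float64(-0.004), np.float64(0.136), np.float64(-0.005)] [np.float64(-0.005), np.float64(0.002), np.float64(0.004)]
[np.float64(-0.005), np.float64(0.279), np.float64(-0.006)] [np.float64(-0.005), np.float64(0.002), np.float64(0.004)]
[[379.7591 234.7665]
 [386.4395 176.6712]]
```

View pics/s8.png

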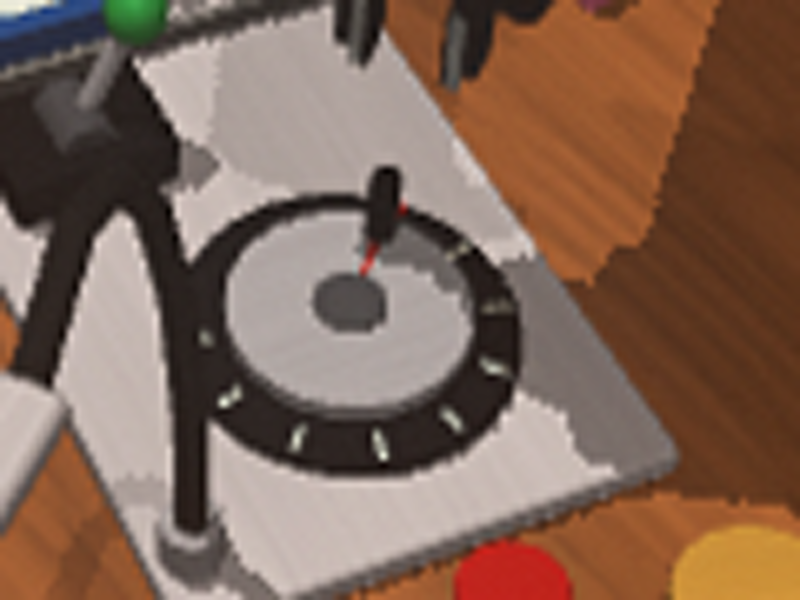

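step_arm(
  xyz=[
    [-0.005, 0.1, -0.006],
    [-0.005, 0.2, -0.006],
    [-0.005, 0.275, -0.006],
    [-0.005, 0.275, -0.006],
    [-0.005, 0.275, -0.006],
  ],
  rotation=[
    [-0.005, 0, 0.004],
    [-0.005, 0, 0.004],
    [-0.005, 0, 0.004],
    [-0.005, 0, 0.004],
    [-0.005, 0, 0.004],
  ],
)

```text
clock: 12.35
tcp_pos: [0.5756, 0.1458, 0.2175]
orientation: [-0.874, -1.628, 1.625]
contact_force: [0.4, -0.1, -0.2]
grip_width: 0.0273
```

```bash
python3 - <<'E'
from h import *
show()
def P(a,z=43):
    t=np.radians(a); return (-10+38*np.cos(t),100+38*np.sin(t),z,a-90)
plan([P(a) for a in (217,209,201,193,185,177,169,161,153,145)])
f=r.grab_frame("scene")
a,b=f["pixels"][220:310,300:420,::-1],"s9"
cv2.imwrite(f"pics/{b}.png",cv2.resize(a,(800,600),interpolation=cv2.INTER_CUBIC))
E
```

```text
clk 12.35 tip lamp mm [-36.2  73.9] z 44.5 yawL 135.0 F [ 0.4 -0.1 -0.2] w 27.3 q [ 0.21  0.71 -0.77  1.85  0.65  0.85  1.27]
[np.float64(0.017), np.float64(0.005), np.float64(0.001)] [np.float64(0.001), np.float64(0.089), np.float64(0.0)]
[np.float64(0.035), np.float64(0.005), np.float64(-0.003)] [np.float64(0.001), np.float64(0.178), np.float64(0.0)]
[np.float64(0.051), np.float64(0.005), np.float64(-0.009)] [np.float64(0.001), np.float64(0.267), np.float64(0.0)]
[np.float64(0.067), np.float64(0.005), np.float64(-0.017)] [np.float64(0.001), np.float64(0.356), np.float64(0.0)]
[np.float64(0.081), np.float64(0.005), np.float64(-0.027)] [np.float64(0.001), np.float64(0.445), np.float64(0.0)]
[np.float64(0.094), np.float64(0.005), np.float64(-0.04)] [np.float64(0.001), np.float64(0.533), np.float64(0.001)]
[np.float64(0.105), np.float64(0.005), np.float64(-0.054)] [np.float64(0.001), np.float64(0.622), np.float64(0.001)]
[np.float64(0.114), np.float64(0.005), np.float64(-0.069)] [np.float64(0.001), np.float64(0.711), np.float64(0.001)]
[np.float64(0.12), np.float64(0.005), np.float64(-0.085)] [np.float64(0.001), np.float64(0.8), np.float64(0.001)]
[np.float64(0.125), np.float64(0.005), np.float64(-0.102)] [np.float64(0.001), np.float64(0.889), np.float64(0.001)]
```

View pics/s9.png

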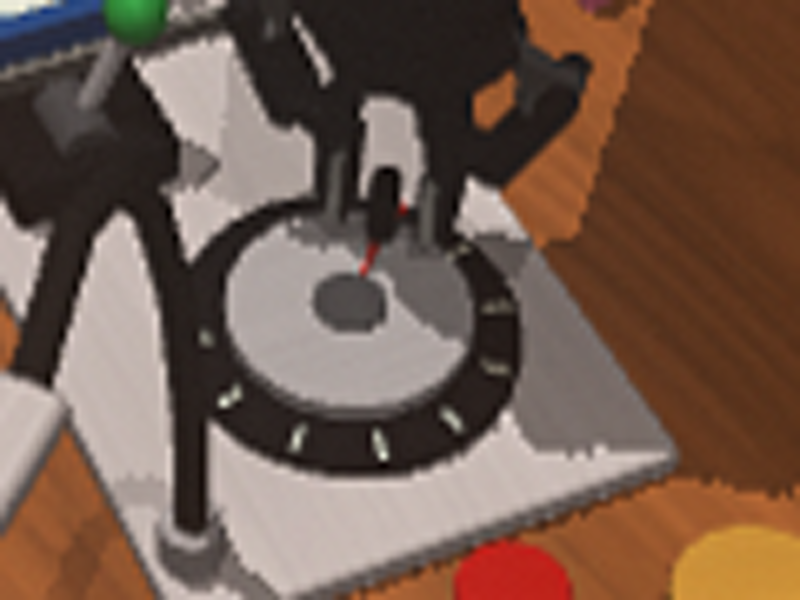

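step_arm(
  xyz=[
    [0.0, 0.0, 0.003],
    [0.017, 0.003, 0.001],
    [0.035, 0.003, -0.003],
    [0.051, 0.003, -0.009],
    [0.067, 0.003, -0.017],
    [0.081, 0.003, -0.027],
    [0.094, 0.003, -0.04],
    [0.105, 0.003, -0.054],
    [0.114, 0.003, -0.069],
    [0.12, 0.003, -0.085],
    [0.125, 0.003, -0.102],
    [0.125, 0.003, -0.102],
  ],
  rotation=[
    [0, 0, 0],
    [0, 0.09, 0],
    [0, 0.18, 0],
    [0, 0.27, 0],
    [0, 0.36, 0],
    [0, 0.44, 0],
    [0, 0.53, 0],
    [0, 0.62, 0],
    [0, 0.71, 0],
    [0, 0.8, 0],
    [0, 0.89, 0],
    [0, 0.89, 0],
  ],
  grip=0.78,
)

```text
clock: 13.9
tcp_pos: [0.5808, 0.1946, 0.2179]
orientation: [-1.488, -0.598, 0.591]
contact_force: [1.2, 1.2, 0.9]
grip_width: 0.0186
```

```bash
python3 - <<'E'
from h import *
show()
def P(a,z=43):
    t=np.radians(a); return (-10+38*np.cos(t),100+38*np.sin(t),z,a-90)
plan([P(a) for a in (137,129,121,113,105,97,89,83,77)])
f=r.grab_frame("scene")
a,b=f["pixels"][220:310,300:420,::-1],"s10"
cv2.imwrite(f"pics/{b}.png",cv2.resize(a,(800,600),interpolation=cv2.INTER_CUBIC))
for k in range(9):
    t=np.radians(225-30*k); print(k,((proj(f,l2w(L,[(-10+38*np.cos(t),100+38*np.sin(t),66)]))-[300,220])*6.66).round())
E
```

```text
clk 13.9 tip lamp mm [-40.4 123. ] z 44.9 yawL 55.0 F [1.2 1.2 0.9] w 18.6 q [-0.1   0.64 -0.44  1.82  0.38  0.76  0.02]
[np.float64(0.015), np.float64(0.006), np.float64(-0.002)] [np.float64(0.001), np.float64(0.089), np.float64(0.003)]
[np.float64(0.033), np.float64(0.006), np.float64(-0.006)] [np.float64(0.001), np.float64(0.178), np.float64(0.003)]
[np.float64(0.049), np.float64(0.006), np.float64(-0.012)] [np.float64(0.0), np.float64(0.267), np.float64(0.003)]
[np.float64(0.065), np.float64(0.006), np.float64(-0.02)] [np.float64(0.0), np.float64(0.356), np.float64(0.003)]
[np.float64(0.079), np.float64(0.007), np.float64(-0.031)] [np.float64(-0.0), np.float64(0.444), np.float64(0.003)]
[np.float64(0.092), np.float64(0.007), np.float64(-0.043)] [np.float64(-0.0), np.float64(0.533), np.float64(0.003)]
[np.float64(0.103), np.float64(0.007), np.float64(-0.057)] [np.float64(-0.001), np.float64(0.622), np.float64(0.003)]
[np.float64(0.11), np.float64(0.007), np.float64(-0.068)] [np.float64(-0.001), np.float64(0.689), np.float64(0.003)]
[np.float64(0.115), np.float64(0.007), np.float64(-0.08)] [np.float64(-0.001), np.float64(0.756), np.float64(0.003)]
0 [[386. 177.]]
1 [[431. 201.]]
2 [[457. 238.]]
3 [[455. 279.]]
4 [[427. 313.]]
5 [[378. 330.]]
6 [[322. 325.]]
7 [[276. 299.]]
8 [[253. 260.]]
```

View pics/s10.png

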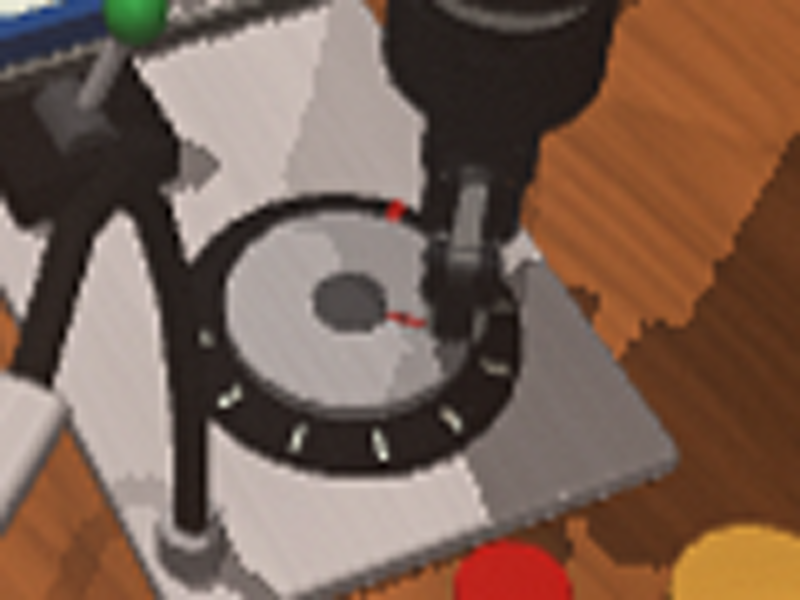

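step_arm(
  xyz=[
    [0.015, 0.006, -0.002],
    [0.033, 0.006, -0.006],
    [0.049, 0.006, -0.012],
    [0.065, 0.006, -0.02],
    [0.079, 0.007, -0.031],
    [0.079, 0.007, -0.031],
    [0.079, 0.007, -0.031],
  ],
  rotation=[
    [0, 0.09, 0],
    [0, 0.18, 0],
    [0, 0.27, 0],
    [0, 0.36, 0],
    [0, 0.444, 0],
    [0, 0.444, 0],
    [0, 0.444, 0],
  ],
)

```text
clock: 14.82
tcp_pos: [0.604, 0.2039, 0.2158]
orientation: [-1.568, -0.056, 0.05]
contact_force: [0.3, 0.7, 0.1]
grip_width: 0.0186
```

```bash
python3 - <<'E'
from h import *
show()
def P(a,z=43):
    t=np.radians(a); return (-10+38*np.cos(t),100+38*np.sin(t),z,a-90)
plan([P(a) for a in (100,95,90,85,81)])
f=r.grab_frame("scene")
a,b=f["pixels"][220:310,300:420,::-1],"s11"
cv2.imwrite(f"pics/{b}.png",cv2.resize(a,(800,600),interpolation=cv2.INTER_CUBIC))
f=r.grab_frame("top")
a,b=f["pixels"][155:245,205:325,::-1],"t11"
cv2.imwrite(f"pics/{b}.png",cv2.resize(a,(800,600),interpolation=cv2.INTER_CUBIC))
E
```

```text
clk 14.825 tip lamp mm [-19.5 136.8] z 42.8 yawL 15.3 F [0.3 0.7 0.1] w 18.6 q [-0.23  0.65 -0.27  1.77  0.24  0.75 -0.55]
[np.float64(0.012), np.float64(-0.001), np.float64(0.001)] [np.float64(-0.001), np.float64(0.059), np.float64(0.002)]
[np.float64(0.023), np.float64(-0.001), np.float64(-0.001)] [np.float64(-0.001), np.float64(0.115), np.float64(0.002)]
[np.float64(0.034), np.float64(-0.001), np.float64(-0.003)] [np.float64(-0.001), np.float64(0.17), np.float64(0.002)]
[np.float64(0.044), np.float64(-0.001), np.float64(-0.007)] [np.float64(-0.002), np.float64(0.226), np.float64(0.002)]
[np.float64(0.053), np.float64(-0.001), np.float64(-0.01)] [np.float64(-0.002), np.float64(0.27), np.float64(0.002)]
```

View pics/s11.png

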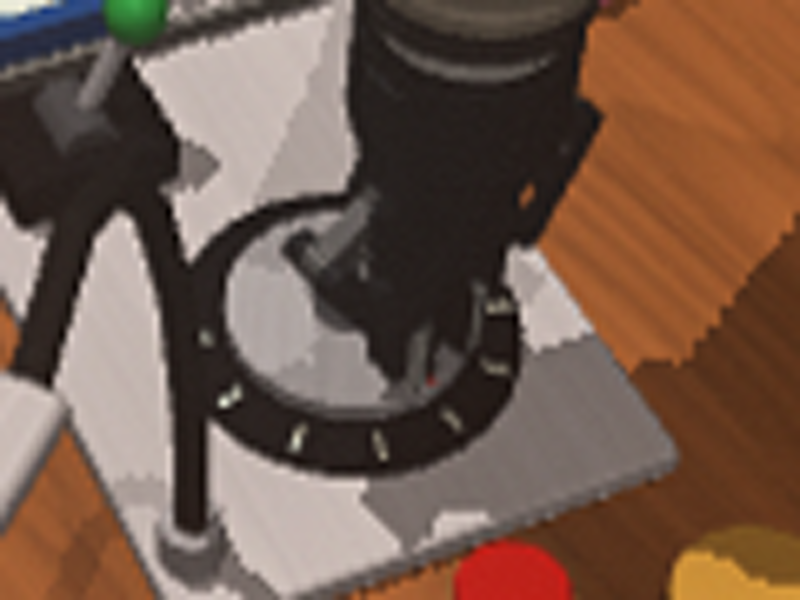

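View pics/t11.png

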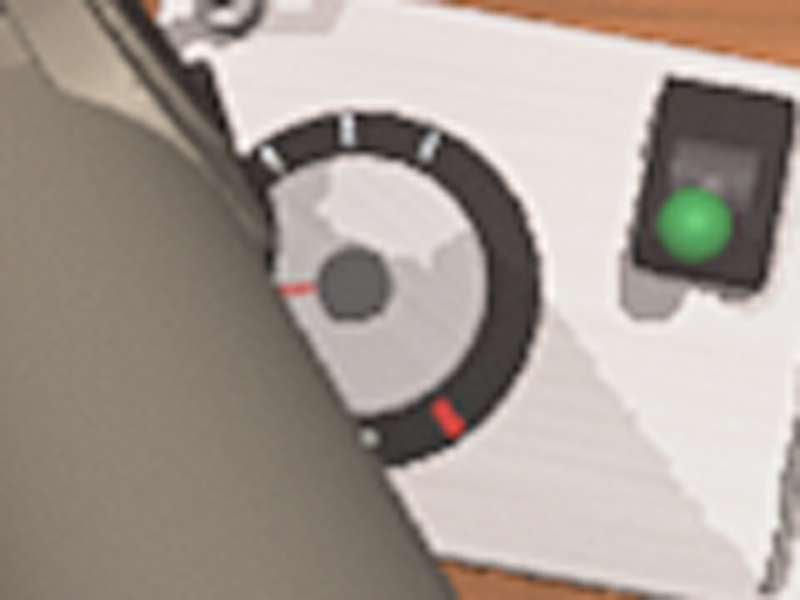

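step_arm(
  xyz=[
    [0.012, 0, 0.001],
    [0.023, 0, -0.001],
    [0.034, 0, -0.003],
    [0.044, 0, -0.007],
    [0.053, 0, -0.01],
    [0.053, 0, -0.01],
    [0.053, 0, -0.01],
  ],
  rotation=[
    [0, 0.059, 0],
    [0, 0.115, 0],
    [0, 0.17, 0],
    [0, 0.226, 0],
    [0, 0.27, 0],
    [0, 0.27, 0],
    [0, 0.27, 0],
  ],
)

```text
clock: 15.8
tcp_pos: [0.6201, 0.2018, 0.2158]
orientation: [-1.55, 0.276, -0.282]
contact_force: [0.5, 0.2, 1.2]
grip_width: 0.0189
```

```bash
python3 - <<'E'
from h import *
show()
def P(a,z=43):
    t=np.radians(a); return (-10+38*np.cos(t),100+38*np.sin(t),z,a-90)
plan([P(a) for a in (79,76)]+[P(76,130)])
f=r.grab_frame("top")
a,b=f["pixels"][155:245,205:325,::-1],"t12"
cv2.imwrite(f"pics/{b}.png",cv2.resize(a,(800,600),interpolation=cv2.INTER_CUBIC))
c=(proj(f,l2w(L,[(-10,100,33)]))[0]-[205,155])*6.667
for k in (4,4.5,5,5.5):
    t=np.radians(225-30*k); print(k,c.round(),((proj(f,l2w(L,[(-10+20*np.cos(t),100+20*np.sin(t),33)]))-[205,155])*6.667).round())
E
```

```text
clk 15.8 tip lamp mm [ -3.4 137.9] z 42.8 yawL -8.9 F [0.5 0.2 1.2] w 18.9 q [-0.3   0.66 -0.16  1.74  0.14  0.75 -0.88]
[np.float64(0.004), np.float64(-0.001), np.float64(0.0)] [np.float64(-0.002), np.float64(0.023), np.float64(0.002)]
[np.float64(0.011), np.float64(-0.001), np.float64(-0.0)] [np.float64(-0.002), np.float64(0.056), np.float64(0.002)]
[np.float64(0.011), np.float64(-0.291), np.float64(0.001)] [np.float64(-0.002), np.float64(0.056), np.float64(0.002)]
4 [353. 287.] [[298. 292.]]
4.5 [353. 287.] [[299. 278.]]
5 [353. 287.] [[303. 264.]]
5.5 [353. 287.] [[311. 252.]]
```

View pics/t12.png

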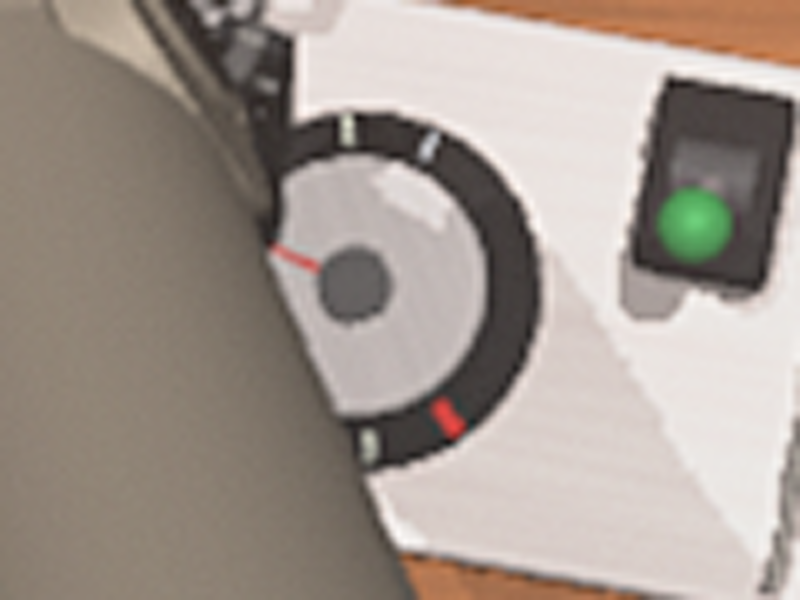

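step_arm(
  xyz=[
    [0.01, 0, 0],
    [0.01, -0.05, 0],
    [0.01, -0.15, 0],
    [0.01, -0.3, 0],
    [0.01, -0.35, 0],
    [0.01, -0.35, 0],
  ],
  rotation=[
    [0, 0.05, 0],
    [0, 0.05, 0],
    [0, 0.05, 0],
    [0, 0.05, 0],
    [0, 0.05, 0],
    [0, 0.05, 0],
  ],
  grip=0.7,
)

```text
clock: 16.6
tcp_pos: [0.6226, 0.2007, 0.3225]
orientation: [-1.54, 0.335, -0.344]
contact_force: [-1.0, -0.5, -0.3]
grip_width: 0.0253
```

```bash
python3 - <<'E'
from h import *
show()
plan([(-25,-20,140,0),(-25,-20,80,0),(-25,-20,140,90)])
f=r.grab_frame("top")
a,b=f["pixels"][155:245,205:325,::-1],"t13"
cv2.imwrite(f"pics/{b}.png",cv2.resize(a,(800,600),interpolation=cv2.INTER_CUBIC))
f=r.grab_frame("scene")
a,b=f["pixels"][220:310,300:420,::-1],"s13"
cv2.imwrite(f"pics/{b}.png",cv2.resize(a,(800,600),interpolation=cv2.INTER_CUBIC))
E
```

```text
clk 16.6 tip lamp mm [ -0.2 137.6] z 149.5 yawL -13.4 F [-1.  -0.5 -0.3] w 25.3 q [-0.3   0.53 -0.16  1.68  0.1   0.94 -0.92]
[np.float64(0.044), np.float64(0.029), np.float64(-0.527)] [np.float64(-0.003), np.float64(-0.149), np.float64(0.003)]
[np.float64(0.043), np.float64(0.229), np.float64(-0.528)] [np.float64(-0.003), np.float64(-0.149), np.float64(0.003)]
[np.float64(0.044), np.float64(0.029), np.float64(-0.527)] [np.float64(0.0), np.float64(-1.149), np.float64(0.005)]
```

View pics/s13.png

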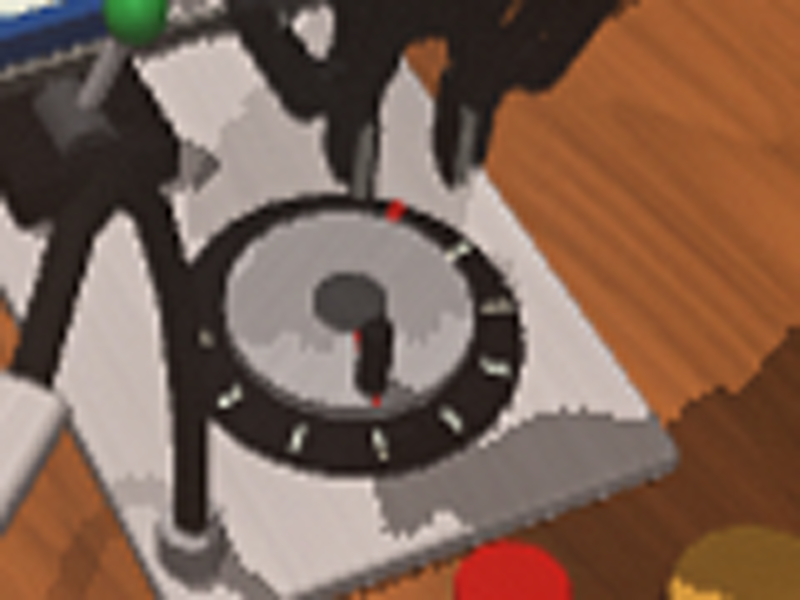

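step_arm(
  xyz=[
    [0.02, 0.03, -0.2],
    [0.04, 0.03, -0.4],
    [0.044, 0.03, -0.53],
    [0.044, 0.03, -0.53],
    [0.044, 0.03, -0.53],
    [0.044, 0.03, -0.53],
    [0.044, 0.03, -0.53],
    [0.044, 0.03, -0.53],
    [0.044, 0.03, -0.53],
  ],
  rotation=[
    [0, -0.11, 0],
    [0, -0.22, 0],
    [0, -0.33, 0],
    [0, -0.44, 0],
    [0, -0.55, 0],
    [0, -0.66, 0],
    [0, -0.77, 0],
    [0, -0.88, 0],
    [0, -0.98, 0],
  ],
  grip=1,
)

```text
clock: 17.82
tcp_pos: [0.5664, 0.0504, 0.3087]
orientation: [-1.39, -0.864, 0.865]
contact_force: [0.7, -0.6, 0.9]
grip_width: -0.0001
```

```bash
python3 - <<'E'
from h import *
show()
plan([(-25,-20,140,90),(-25,-20,80,90)]+[(x,-20,80,90) for x in (-5,5,15,25,35,45,52)])
E
```

```text
clk 17.825 tip lamp mm [-26.7 -21.4] z 135.7 yawL 75.1 F [ 0.7 -0.6  0.9] w -0.1 q [ 0.19  0.46 -0.5   1.87  0.28  0.87  0.67]
[np.float64(0.007), np.float64(-0.014), np.float64(-0.003)] [np.float64(-0.001), np.float64(-0.165), np.float64(0.001)]
[np.float64(0.006), np.float64(0.186), np.float64(-0.004)] [np.float64(-0.001), np.float64(-0.165), np.float64(0.001)]
[np.float64(0.023), np.float64(0.186), np.float64(-0.068)] [np.float64(-0.001), np.float64(-0.165), np.float64(0.001)]
[np.float64(0.032), np.float64(0.186), np.float64(-0.1)] [np.float64(-0.001), np.float64(-0.165), np.float64(0.001)]
[np.float64(0.041), np.float64(0.186), np.float64(-0.133)] [np.float64(-0.001), np.float64(-0.165), np.float64(0.001)]
[np.float64(0.049), np.float64(0.185), np.float64(-0.165)] [np.float64(-0.001), np.float64(-0.165), np.float64(0.001)]
[np.float64(0.058), np.float64(0.185), np.float64(-0.197)] [np.float64(-0.001), np.float64(-0.165), np.float64(0.001)]
[np.float64(0.066), np.float64(0.185), np.float64(-0.229)] [np.float64(-0.001), np.float64(-0.165), np.float64(0.001)]
[np.float64(0.072), np.float64(0.185), np.float64(-0.252)] [np.float64(-0.001), np.float64(-0.165), np.float64(0.001)]
```

step_arm(
  xyz=[
    [0.006, 0.0, -0.004],
    [0.006, 0.1, -0.004],
    [0.006, 0.186, -0.004],
    [0.006, 0.186, -0.004],
    [0.023, 0.186, -0.068],
    [0.032, 0.186, -0.1],
    [0.041, 0.186, -0.133],
    [0.049, 0.186, -0.165],
    [0.058, 0.186, -0.197],
    [0.066, 0.186, -0.229],
    [0.069, 0.186, -0.24],
    [0.069, 0.186, -0.24],
  ],
  rotation=[
    [0, -0.1, 0],
    [0, -0.165, 0],
    [0, -0.165, 0],
    [0, -0.165, 0],
    [0, -0.165, 0],
    [0, -0.165, 0],
    [0, -0.165, 0],
    [0, -0.165, 0],
    [0, -0.165, 0],
    [0, -0.165, 0],
    [0, -0.165, 0],
    [0, -0.165, 0],
  ],
)

```text
clock: 19.32
tcp_pos: [0.6403, 0.037, 0.2527]
orientation: [-1.296, -1.06, 1.06]
contact_force: [0.0, -0.2, -0.1]
grip_width: 0.0
```

```bash
python3 - <<'E'
from h import *
show()
plan([(55,-20,80,90),(57,-20,80,90)])
f=r.grab_frame("scene")
a,b=f["pixels"][185:275,270:390,::-1],"s14"
cv2.imwrite(f"pics/{b}.png",cv2.resize(a,(800,600),interpolation=cv2.INTER_CUBIC))
E
```

```text
clk 19.325 tip lamp mm [ 48.4 -19.9] z 79.7 yawL 90.0 F [ 0.  -0.2 -0.1] w 0.0 q [ 0.2   0.64 -0.5   1.73  0.38  0.87  0.91]
[np.float64(0.0), np.float64(-0.001), np.float64(-0.021)] [np.float64(-0.001), np.float64(-0.0), np.float64(0.001)]
[np.float64(0.0), np.float64(-0.001), np.float64(-0.028)] [np.float64(-0.001), np.float64(-0.0), np.float64(0.001)]
```

View pics/s14.png

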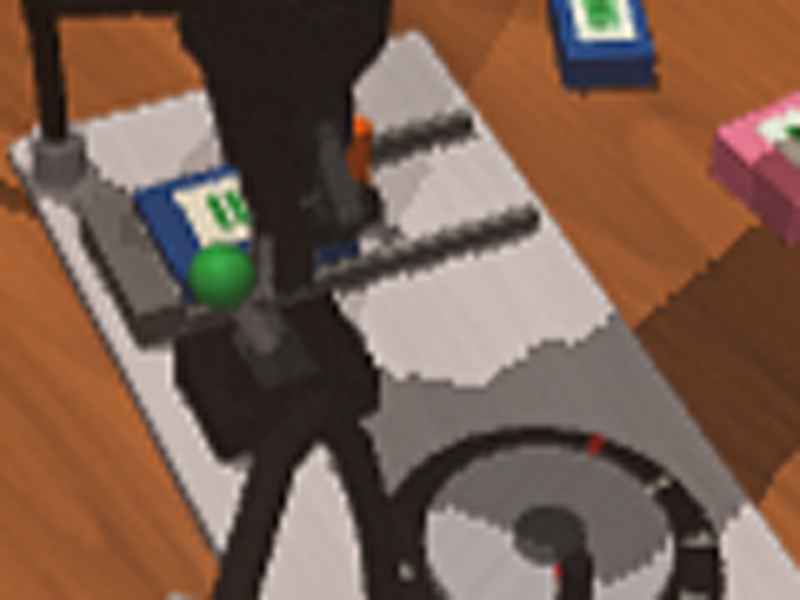

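step_arm(
  xyz=[
    [0, 0, -0.01],
    [0, 0, -0.02],
    [0, 0, -0.025],
    [0, 0, -0.025],
  ],
  rotation=[
    [0, 0, 0],
    [0, 0, 0],
    [0, 0, 0],
    [0, 0, 0],
  ],
)

```text
clock: 19.88
tcp_pos: [0.6473, 0.0357, 0.2526]
orientation: [-1.295, -1.06, 1.061]
contact_force: [-2.7, 0.3, -0.8]
grip_width: 0.0
```

```bash
python3 - <<'E'
from h import *
show()
f=r.grab_frame("scene")
a,b=f["pixels"][185:275,270:390,::-1],"s15"
print((proj(f,l2w(L,[(79,-20,89)]))-[270,185])*6.667)
cv2.imwrite(f"pics/{b}.png",cv2.resize(a,(800,600),interpolation=cv2.INTER_CUBIC))
E
```

```text
clk 19.875 tip lamp mm [ 55.4 -19.9] z 79.6 yawL 90.0 F [-2.7  0.3 -0.8] w 0.0 q [ 0.2   0.65 -0.5   1.71  0.38  0.88  0.91]
[[204.7045 288.8239]]
```

View pics/s15.png

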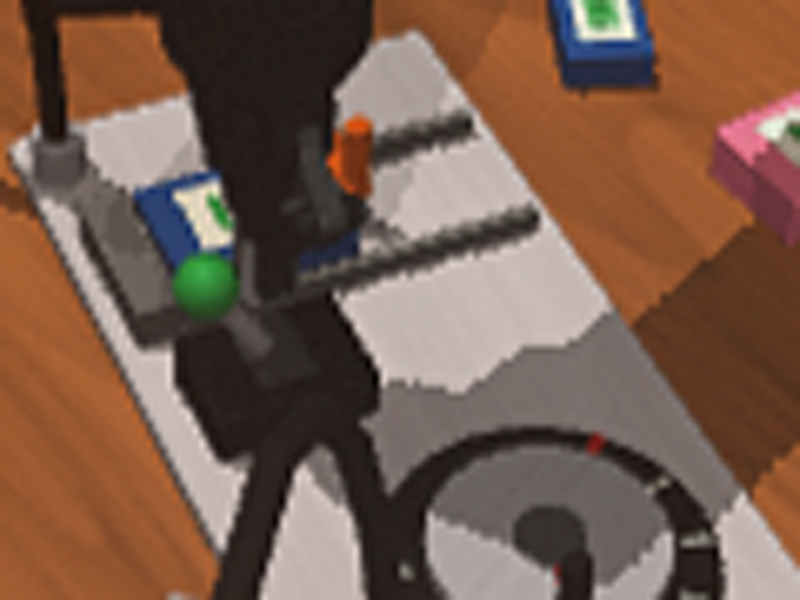

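step_arm(
  xyz=[
    [0, 0, -0.006],
    [0, 0, -0.008],
    [0, 0, -0.008],
  ],
  rotation=[
    [0, 0, 0],
    [0, 0, 0],
    [0, 0, 0],
  ],
)

```text
clock: 20.3
tcp_pos: [0.6483, 0.0357, 0.2524]
orientation: [-1.292, -1.057, 1.064]
contact_force: [-8.9, 0.9, 5.0]
grip_width: -0.0
```

step_arm(
  xyz=[
    [0, 0, 0.06],
    [0, 0, 0.15],
    [0, -0.15, 0.25],
    [0, -0.3, 0.4],
    [0, -0.5, 0.5],
    [0, -0.5, 0.5],
    [0, -0.5, 0.5],
    [0, -0.5, 0.5],
  ],
  rotation=[
    [0, 0, 0],
    [0, 0, 0],
    [0, 0, 0],
    [0, 0, 0],
    [0, 0, 0],
    [0, 0, 0],
    [0, 0, 0],
    [0, 0, 0],
  ],
)

```text
clock: 21.3
tcp_pos: [0.5024, 0.0647, 0.4021]
orientation: [-1.292, -1.056, 1.064]
contact_force: [-0.3, 0.3, -0.8]
grip_width: 0.0001
```

```bash
python3 - <<'E'
from h import *
show()
for n in ("scene","top"):
    f=r.grab_frame(n)
    cv2.imwrite(f"pics/{n}_end.png",f["pixels"][:,:,::-1])
    a=f["pixels"][180:320,260:410,::-1] if n=="scene" else f["pixels"][140:265,205:400,::-1]
    cv2.imwrite(f"pics/{n}_endc.png",cv2.resize(a,(640,597) if n=="scene" else (780,500),interpolation=cv2.INTER_CUBIC))
E
```

```text
clk 21.3 tip lamp mm [-93.3 -20.4] z 229.2 yawL 90.0 F [-0.3  0.3 -0.8] w 0.1 q [ 0.29  0.27 -0.63  1.92  0.18  1.02  0.95]
```

View pics/scene_endc.png

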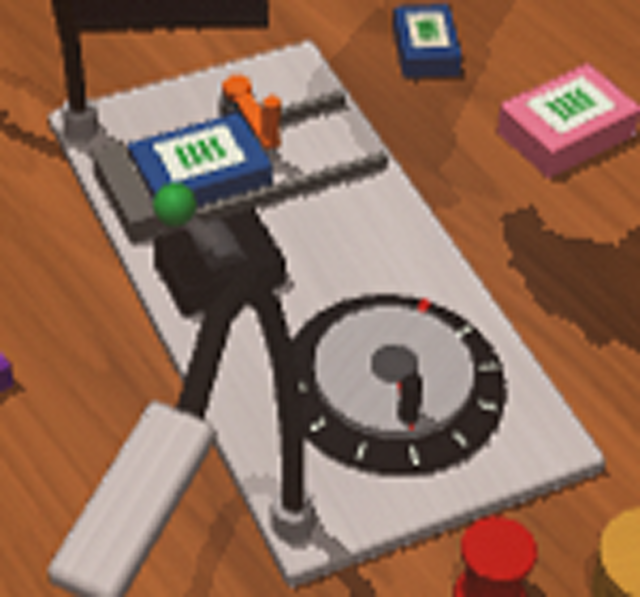

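View pics/top_end.png

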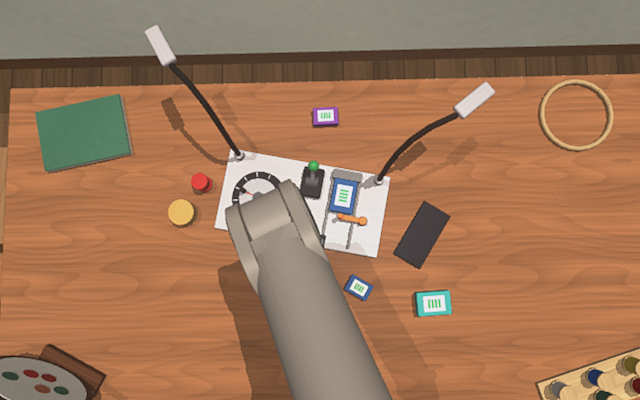

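```bash
python3 -c "
from h import *
print(r.hand_in()); show()"
```

```text
the job is handed in; nothing more can be done
None
the job is handed in; nothing more can be done
```

All four steps are done in the order asked, and the job was handed in at 21.3 s of the 58 s allowed. `hand_in` reported no verdict, as expected.

- **Battery pack:** I pushed it with closed fingers to its stop. The push force rose to about 11 N where the stop should be (rear face at x ≈ -10 mm), and the last picture shows it against the stop.
- **Lock lever:** I moved the peg with the fingers loosely around it, a quarter turn clockwise. A light extra push of about 2.5 N met the stop. The peg is within about 1 px of its locked position, behind the pack.
- **Dial:** It started on click 0 and I moved it clockwise. The red line points at the fifth tick in both cameras. In the last check before I let go it read about 25° in the image, against a predicted 24.7°. No picture or force reading suggested it went beyond the fifth click.
- **Toggle switch:** I pushed the ball away from the robot to its end stop, about 9 N at the last nudge. It was within about 1 px of the on position before that nudge, and stayed there when released.

The last pictures show the gripper clear of everything, with about zero contact force. The phone, spool and tin are at the same pixels as at the start. No check failed or disagreed. After hand-in I could not read the state again, so nothing after that point was checked.

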